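# Set the vegetable slicer to 5 mm and lock it

## Robot

A 6-joint arm with a two-finger parallel gripper is mounted at the origin on a cart in front of the work surface, level with it; the furniture and walls round the work are solid. World frame = base frame: x ahead of the robot, y to its left, z up, the work surface at z = 0. Lengths are in mm, angles in rad, forces in N, time in s.
With the tool pointing down it reaches from about 400 to 925 mm from the base axis. Payload 12.5 kg.
Tool frame: the origin (TCP) lies midway between the tips of the shut fingers; the grasp point (between the pads) lies env.grasp_offset behind it (env.grasp_offset is the distance from the TCP to the grasp point, in mm); x points along the fingers, y is the direction in which the jaws open and shut, and the axes are right-handed (so a half turn about x gives the same grasp; the last joint's range is limited). The gripper opens to 95 mm and grips with 3 to 60 N. Pads are 20 mm wide; open, the fingers measure 119 mm over their backs; the gripper's body (75 mm by 180 mm) begins 59 mm behind the grasp point.
Start: joints at [-1.392, 0.491, 1.559, -0, 1.092, -0.106], TCP at [175.627, -599.838, 182.761] pointing down, gripper open.
Joint ranges: [-3.1, 3.1], [-0.84, 2.19], [0.05, 2.79], [-1.13, 4.28], [0.06, 2.93], [-2.69, 2.69]. Speed limits (rad/s): [2.22, 2.22, 2.79, 3.14, 3.14, 3.14].

## Interface

Orientations are given as [roll, pitch, yaw] about the fixed x, y, z axes, in that order (R = Rz(yaw) Ry(pitch) Rx(roll)).
In Python, from cell import env gives the robot as it stands.
- The arm moves only by the tool apply_moves, never from a script. Its arguments are lists of equal length, an entry for each row: "offset": the shift along the world's x, y, z in units of 25 mm (1.0 is 25 mm), a list of three; "yaw": the turn about the world's z in units of 6 degrees (1.0 is 6 degrees); "jaw": the closure, from -1 (fully open) to 1 (shut), so that 0 is half open. A call has 1 to 20 rows; each row is the pose to reach, as a shift and turn from the pose measured when the call began; what a row does not reach only later rows make up. A row lasts 1/8 s, in which the tool goes at most 62.5 mm and 10.7 degrees, less where a joint would pass 70% of its speed; a pose out of reach is approached as far as the arm can. A call with a gripper value outside its range is refused whole. The fingers move at their own pace and stop on an object; the grip force is fixed at half the most. Time passes only in rows, so rows that repeat a pose let the fingers close. It gives the time, the measured TCP pose, the force and the opening at its end, in the units of the state.
- env.state(): the state, without advancing time (a new reading comes with each control period).
- env.read_camera(name): name is "side" or "top"; returns a dict with "frame" (420x560x3 uint8, red, green, blue), "fx", "fy", "cx", "cy" (pixels), "xyz" and "rotation" of the camera in the world. Camera axes: x right, y down, z forward; pixel columns grow to the right and rows downward; lengths in mm; the calibration is good to about 2 mm. A picture is of the moment at which its call begins. There is no depth.
- env.job_done(): hands the job in, once; it reports no verdict.
The state is a dict: "t": time; "joints": joint angles; "qvel": joint speeds; "tau": joint torques, N m; "eef_pos": TCP position; "tcp_rot": TCP orientation; "ft_force": force on the tool from outside, world axes, zero at the start; "moment": the same for the moment, N m; "opening": opening from 0.0 (shut) to 1.0 (fully open).
Only numpy, scipy, OpenCV 4.12 (cv2) and the standard library are available. Lean on these libraries where they do the work, as an engineer would, in place of code of your own. Each camera call takes 0.05 s, during which the arm holds its last target.

## Task

The vegetable slicer is set too thin for the next batch of potatoes. With a fingertip, flick the top of its lobed thickness wheel away from the grip end, click by click, until the gauge pointer rests on the 5 mm line (the second long line), without running past it; then push the lock bolt fully home between two lobes of the wheel so that the setting stays. Touch lightly, do not grip or lift anything, do not shift the slicer, and leave the things around it where they are.

Things in the scene. Friction and masses are not known exactly. Their poses are not given: they have to be found in the camera images.
- slicer: Bright metal vegetable slicer (mandoline), 400 mm long, 175 wide, about 3.5 kg, loose on rubber feet. Origin: centre of its runway, at worktop level; x runs from the black grip bar (x -212 mm) along the runway, y left, z up. Rails 68 mm high. A housing on its right (y -64 to -112 mm), carries from grip end to far end: lock bolt, thickness wheel, white gauge.
- wheel_axle (a point): Centre of the black upright thickness wheel, 58 mm above the worktop; axle along the slicer's y; axes as the slicer's. Wheel 22 mm wide, outer radius 40 mm, hub radius 26 mm, six lobes 60 degrees apart, each ending in a round bar of 10 mm diameter centred 35 mm from the axle. The housing behind it rises 8 mm above axle height (gauge pointer 13), the staple before it 15 mm.
- wheel_top (a point): Highest point of the wheel, 40 mm above its axle, fixed to the slicer. On every click one lobe stands upright here, the next ones 60 degrees before and behind it. A fingertip on the grip side, its end 11 to 14 mm below this point, pushes this lobe away; carried on 18 to 24 mm from first touch (40 to 55 degrees), then lifted off, the wheel snaps on to the next click. Only halfway can it hang between clicks.
- thickness_wheel (a joint): Turn of the wheel in rad, 0 at 0 mm, growing as its top moves away from the grip end (slicer +x). 1.047 rad (60 degrees) a click, one click per mm: 5 mm is 5.236. Stops at 0 and 7.33. A spring ball holds it on each click; about 0.2 N m (6 N at a lobe) turns it on. It starts on one of the clicks 0 to 3.
- gauge_pointer: Small dark pointer, 16 mm long across the gauge, 3 mm wide; origin under its middle. It moves 8 mm away from the wheel with each click, along a white gauge with eight dark lines 8 mm apart for 0 to 7 mm, 0 next to the wheel; the lines for 0 and 5 are long (20 mm, the others 10).
- gauge_5 (a point): The 5 mm line of the gauge, beside the place of the pointer's origin: the sixth line from the wheel, the second long one.
- lock_tab (a point): Top centre of the lock bolt's upright steel tab, 89 mm above the worktop, axes as the slicer's. Tab 10 mm thick along x, 24 wide, 40 tall, down to 1 mm above the low front part of the housing (top 48 mm above the worktop). It stands on the grip-side end of a flat bolt (14 mm wide, 18 high) that slides through a staple (top 73 mm above the worktop). Nothing stands on its grip side.
- lock_bolt (a joint): Travel of the bolt towards the wheel (slicer +x) in m: 0 drawn back, 0.018 home at its stop with its end in the gap between two lobes. Slides with about 3 N and stays where left. It goes home only while the wheel rests on a click, and then keeps the wheel from advancing. Starts 0 to 3 mm from drawn back.
- potato_a: Loose potato, 50x89x44 mm, left of the slicer; origin under its centre. Not to be disturbed.
- potato_b: Loose potato, 49x76x40 mm, left of the slicer; origin under its centre. Not to be disturbed.
- peeler: Loose vegetable peeler, 170x25x18 mm, left of the slicer; origin under its centre. Not to be disturbed.
- ramekin: Loose white ramekin, 69 mm across, 34 mm high, in front and to the right of the slicer; origin under its centre. Not to be disturbed.
- garlic: Loose garlic bulb, about 50 mm, right of the slicer; origin under its centre. Not to be disturbed.

How it is judged (in metres and radians):
On the way, in this order (a step that is already met when the one before it is completed fails the run):
1. the wheel rests on the 5 mm click while the bolt is still clear of it (value of joint thickness_wheel between 5.036 and 5.436 rad and value of joint lock_bolt below 0.006 m), for 0.3 s.
2. the lock bolt is pushed home (value of joint thickness_wheel between 5.036 and 5.436 rad and value of joint lock_bolt above 0.0155 m), for 0.2 s.
At the end, for the whole second after the job is handed in: The thickness wheel stands on click 5 (5.236 rad, within 0.2 rad: the 5 mm line), the lock bolt is home (at least 15.5 of its 18 mm), and the slicer stands at rest and level on its feet (all of step 2 and height (world z) of slicer below 0.006 m and angle between slicer's own z axis and vertical below 0.04 rad and linear speed of slicer below 0.02 m/s); the robot touches nothing.
It fails at once if the wheel is run past the 5 mm click (value of joint thickness_wheel above 5.85 rad).
It fails at once if the slicer is lifted, tipped or shifted by more than 20 mm (height (world z) of slicer above 0.01 m or angle between slicer's own z axis and vertical above 0.08 rad or distance of slicer from where it was at the start of the episode above 0.02 m).
It fails at once if the wheel or the bolt is gripped or forced (fingers on it with more than 40 N) (contact force between the fingers and thickness_wheel above 40 N or contact force between the fingers and lock_bolt above 40 N).
It fails at once if a loose thing beside the slicer (potatoes, peeler, ramekin, garlic) is moved by more than 25 mm or lifted (distance of any of potato_a, potato_b, peeler, ramekin, garlic from where it was at the start of the episode above 0.025 m).
It also fails if it takes over 51 s, if anything falls off the work surface, if the arm or the gripper's body presses on something with over 40 N, if the wrist force passes 120 N, or if a joint passes its speed limit or range.

## Working session

There is one attempt and no reset: what is moved stays moved. The work goes in short steps, Python scripts to look and compute and a tool call to move; the robot and the scene stay as the last step left them, time stands still between calls to the robot, and variables do not carry over. Pictures are saved under pics/ and viewed, and the job is handed in when it is done.

Besides the shell and the picture viewer there is one more tool, called after "Request:" as a command line: name --pt "numbers of a row" for each row, then --argument value for the rest. apply_moves: Moves the arm, as the interface text tells. Its arguments: {"type":"object","properties":{"offset":{"type":"array"},"yaw":{"type":"array"},"jaw":{"type":"array"}},"required":["offset","yaw","jaw"]}

```bash
ls; mkdir -p pics
python3 - <<'E'
from cell import env
import cv2
s=env.state();print(s, env.grasp_offset)
for n in("side","top"):
    c=env.read_camera(n);cv2.imwrite(f"pics/{n}0.png",c["frame"][:,:,::-1]);print({k:v for k,v in c.items() if k!="frame"})
E
```

```text
pics
{'t': 0.0, 'joints': array([-1.39161888e+00,  4.91544105e-01,  1.55946938e+00,  5.08216201e-06,
        1.09170997e+00, -1.05585227e-01]), 'qvel': array([ 0.00160793, -0.00172876, -0.00047593,  0.00013195,  0.00017295,
       -0.00132164]), 'tau': array([ 7.32027784e-04, -6.12633848e+01, -2.58179533e+01,  6.92996965e-02,
        4.82486759e-02, -1.01674470e-04]), 'eef_pos': array([ 175.56060073, -599.53128234,  182.16451286]), 'tcp_rot': array([-1.6803675 ,  1.56966551,  1.74598548]), 'ft_force': array([-0.20717044, -0.11749798,  0.10005687]), 'moment': array([0.02783743, 0.00762867, 0.01173154]), 'opening': 1.0010105617456875} 18.8
{'fx': 381.6016063247812, 'fy': 381.6016063247812, 'cx': 281.0245486092681, 'cy': 199.47577743470015, 'xyz': array([ 565.88520687, 1275.47086332,  555.18888909]), 'rotation': array([-2.00338707,  0.02443994,  3.08602551])}
{'fx': 421.6070386145073, 'fy': 421.6070386145073, 'cx': 289.5446758104945, 'cy': 209.73158906438866, 'xyz': array([ 349.273791  ,  271.45505471, 1187.75272243]), 'rotation': array([-2.9817389 , -0.01817634, -1.54112049])}
```

View pics/side0.png

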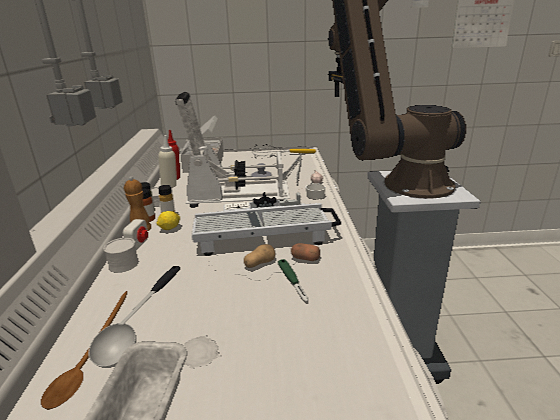

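View pics/top0.png

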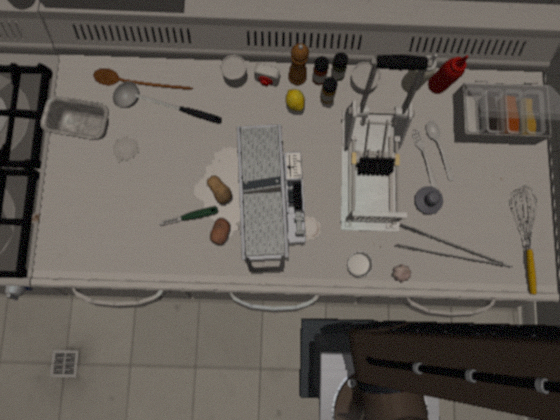

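```bash
cat > h.py <<'E'
from cell import env
import cv2,numpy as np
from scipy.spatial.transform import Rotation as R
def cam(n):
    c=env.read_camera(n); c["R"]=R.from_euler("xyz",c["rotation"]).as_matrix(); return c
def ray(c,u,v):
    return c["R"]@np.array([(u-c["cx"])/c["fx"],(v-c["cy"])/c["fy"],1.])
def onz(c,u,v,z):
    d=ray(c,u,v);return c["xyz"]+d*(z-c["xyz"][2])/d[2]
def proj(c,p):
    q=c["R"].T@(np.asarray(p,float)-c["xyz"]);return q[0]/q[2]*c["fx"]+c["cx"],q[1]/q[2]*c["fy"]+c["cy"]
def crop(c,x0,y0,x1,y1,k,name):
    im=cv2.resize(c["frame"][y0:y1,x0:x1,::-1],None,fx=k,fy=k,interpolation=cv2.INTER_CUBIC)
    im=np.clip(im.astype(float)*1.3,0,255).astype("uint8")
    cv2.imwrite(f"pics/{name}.png",im)
E
python3 - <<'E'
from h import *
c=cam("top");crop(c,225,115,345,275,3.75,"t1");print(c["R"])
crop(c,270,145,320,250,5.7,"t1b")
c=cam("side");crop(c,180,140,350,260,4.5,"s1");print(c["R"])
E
```

```text
[[ 0.02966658 -0.98673005  0.15963616]
 [-0.99939459 -0.03218495 -0.01321279]
 [ 0.01817534 -0.15914754 -0.98708749]]
[[-0.99815836  0.04543526 -0.0401935 ]
 [ 0.05552196  0.41734504 -0.9070504 ]
 [-0.02443751 -0.90761156 -0.4190991 ]]
```

View pics/t1.png

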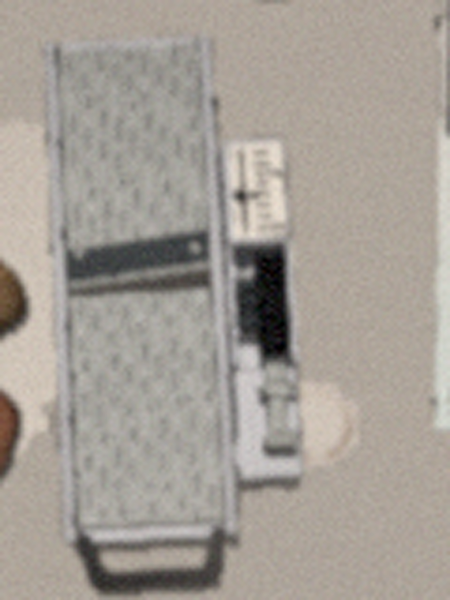

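View pics/t1b.png

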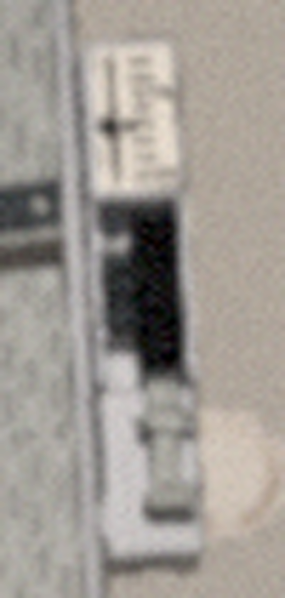

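View pics/s1.png

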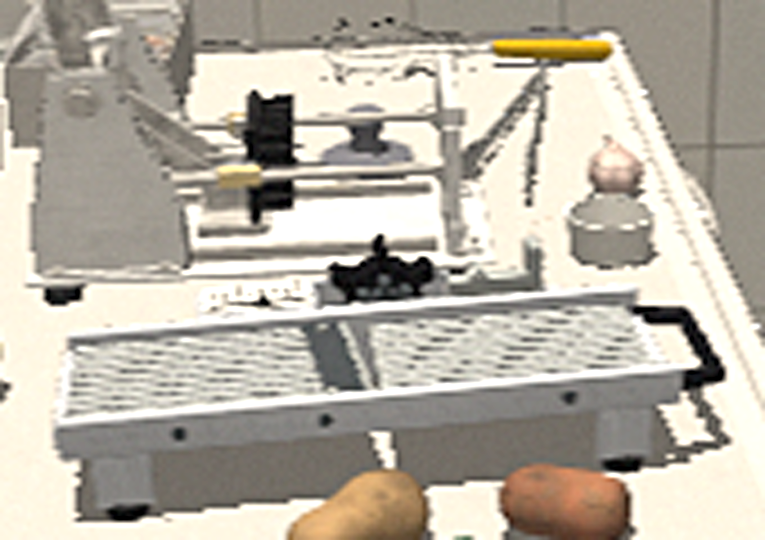

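Run:
```python
from h import *
c=cam("top")
T=lambda x,y:(225+x/3.75-.5+.13,115+y/3.75-.5+.13)
for n,x,y,z in [("Lfar",48,45,68),("Lnear",68,540,68),("Rfar",213,40,68),("Rnear",238,540,68),("housing nearR",300,482,48),("tab",280,443,89),("tabR",298,443,89),("tabL",264,443,89),("wheel top?",274,300,98),("gaugeNE",285,140,60),("gaugeNW",225,142,60),("pointer",242,197,71)]:
    print(n,onz(c,*T(x,y),z).round(1))
im=c["frame"][150:200,280:310]
cv2.imwrite("pics/g.png",np.clip(cv2.resize(im[:,:,::-1],None,fx=12,fy=12,interpolation=cv2.INTER_CUBIC).astype(float),0,255).astype("uint8"))
```

```text
Lfar [758.9 407.8  68. ]
Lnear [395.8 375.9  68. ]
Rfar [767.2 286.1  68. ]
Rnear [399.5 256.4  68. ]
housing nearR [443.3 212.7  48. ]
tab [466.7 229.4  89. ]
tabR [467.1 216.8  89. ]
tabL [466.4 240.6  89. ]
wheel top? [566.5 236.6  98. ]
gaugeNE [694.8 230.5  60. ]
gaugeNW [691.7 274.7  60. ]
pointer [647.4 261.   71. ]
```

View pics/g.png

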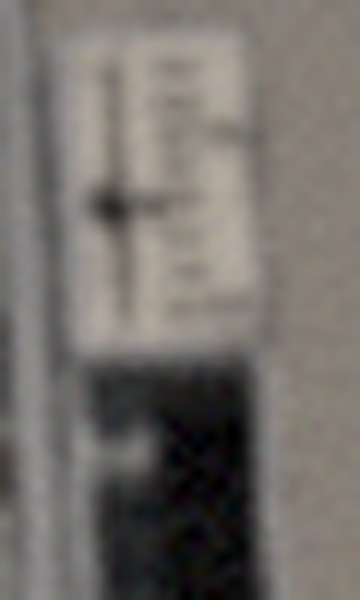

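Run:
```python
from h import *
c=cam("side")
im=c["frame"][180:215,240:310]
cv2.imwrite("pics/s2.png",np.clip(cv2.resize(im[:,:,::-1],None,fx=11,fy=11,interpolation=cv2.INTER_CUBIC).astype(float)*1.5,0,255).astype("uint8"))
c=cam("top")
im=c["frame"][175:240,285:315]
cv2.imwrite("pics/t2.png",np.clip(cv2.resize(im[:,:,::-1],None,fx=9,fy=9,interpolation=cv2.INTER_CUBIC).astype(float)*2.5,0,255).astype("uint8"))
```

```text
(no output)
```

View pics/s2.png

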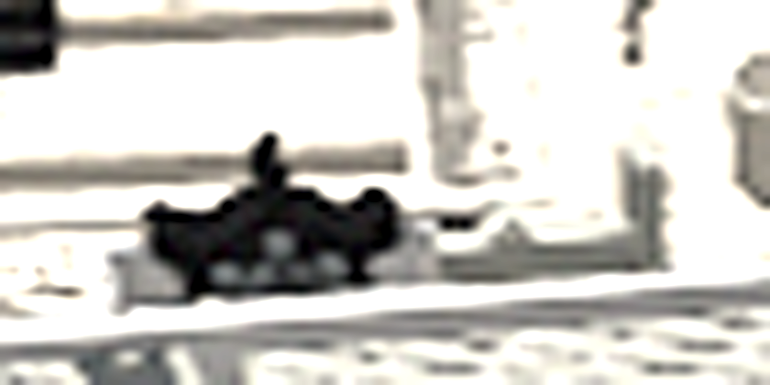

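View pics/t2.png

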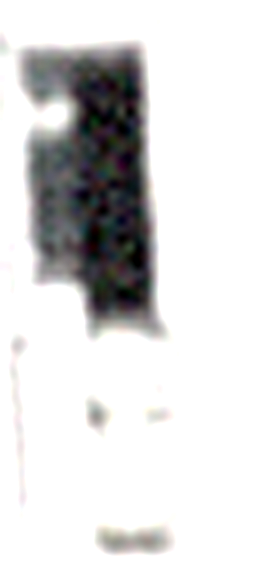

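Run:
```python
from h import *
c=cam("side");t=cam("top")
S=lambda x,y:(240+x/11-.45,180+y/11-.45)
T=lambda x,y:(285+x/9-.45,175+y/9-.45)
def ony(u,v,y):
    d=ray(c,u,v);return c["xyz"]+d*(y-c["xyz"][1])/d[1]
print("wheel top mid z98", [onz(t,*T(x,190),98).round(1) for x in (85,148,117)])
print("wheel ends z75", onz(t,*T(117,310),75).round(1),onz(t,*T(110,45),75).round(1))
print("tab lower edge z89",[onz(t,*T(x,y),89).round(1) for x,y in((98,545),(168,545),(133,525),(133,550))])
for n,x,y,Y in [("lobe top",268,132,237),("lobe +",150,210,245),("lobe -",388,190,233),("tab top L",628,158,229),("tab top R",665,158,229),("tab bottom",645,268,229)]:
    print(n,ony(*S(x,y),Y).round(1))
```

```text
wheel top mid z98 [array([563.4, 246.3,  98. ]), array([564. , 227.8,  98. ]), array([563.7, 236.9,  98. ])]
wheel ends z75 [531.9 235.2  75. ] [612.6 239.5  75. ]
tab lower edge z89 [array([460.3, 239.3,  89. ]), array([460.9, 219. ,  89. ]), array([466.4, 229.3,  89. ]), array([459.1, 229.1,  89. ])]
lobe top [570.  237.  103.8]
lobe + [602.6 245.   85.9]
lobe - [538.1 233.   83.2]
tab top L [472.  229.   87.7]
tab top R [461.9 229.   87.2]
tab bottom [467.5 229.   54.2]
```

Run:
```python
from h import *
s=env.state();M=R.from_euler("xyz",s["tcp_rot"]).as_matrix();print(M.round(3))
t=cam("top");c=cam("side")
print(onz(t,342,228,0),onz(t,358,264,34),onz(t,401,272,40), onz(t,405,210,150),onz(t,375,62,350))
```

```text
[[-0.     0.281 -0.96 ]
 [ 0.    -0.96  -0.281]
 [-1.    -0.    -0.   ]]
[493.6786148  105.03968656   0.        ] [392.27518519  65.16574262  34.        ] [374.08878773 -50.53649224  40.        ] [525.85665184 -31.68235112 150.        ] [811.12121348  86.76873203 350.        ]
```

Request:
apply_moves --pt "1.6 1.8 1.9" --pt "3.2 3.4 3.5" --pt "4.8 5.2 4.3" --pt "6.2 7.2 4.3" --pt "7.6 9.2 4.3" --pt "8.8 11.4 4.3" --pt "9.8 13.6 4.3" --pt "10.4 16 4.3" --pt "10.8 18.4 4.3" --pt "11 20.8 4.3" --pt "11.2 23.2 4.3" --pt "11.4 25.6 4.3" --pt "11.6 28 4.3" --pt "12 30.2 4.3" --pt "12.8 32.2 3.9" --pt "14.2 33.2 3.1" --pt "16 33.5 0.7" --pt "16 33.5 0.7" --pt "16 33.5 0.7" --yaw '[0.9, 1.8, 2.7, 3.6, 4.5, 5.4, 6.3, 7.2, 8.1, 9.0, 9.9, 10.8, 11.7, 12.6, 13.1, 13.1, 13.1, 13.1, 13.1]' --jaw '[0.16, 0.16, 0.16, 0.16, 0.16, 0.16, 0.16, 0.16, 0.16, 0.16, 0.16, 0.16, 0.16, 0.16, 0.16, 0.16, 0.16, 0.16, 0.16]'

```text
t: 2.92
eef_pos: [575.4, 237.4, 200.0]
tcp_rot: [-1.388, 1.569, -2.873]
ft_force: [-0.3, -0.5, 0.4]
opening: 0.423
```

Run:
```python
from h import *
s=env.state();M=R.from_euler("xyz",s["tcp_rot"]).as_matrix();print(M.round(3),s["eef_pos"],s["ft_force"],s["opening"],s["joints"])
c=cam("side");crop(c,170,80,340,230,4.4,"s3")
S=proj(c,s["eef_pos"]);print(S,(S[0]-170)*4.4,(S[1]-80)*4.4)
```

```text
[[-0.001  0.996  0.085]
 [-0.     0.085 -0.996]
 [-1.    -0.001  0.   ]] [575.36484764 237.4443628  199.98474201] [-0.25613164 -0.51834256  0.37526902] 0.4228407344143735 [2.85308748e-01 4.71975254e-01 1.54318317e+00 2.56652954e-05
 1.12778129e+00 1.99793274e-01]
(np.float64(260.5743101244643), np.float64(160.827456862044)) 398.52696454764305 355.64081019299357
```

View pics/s3.png

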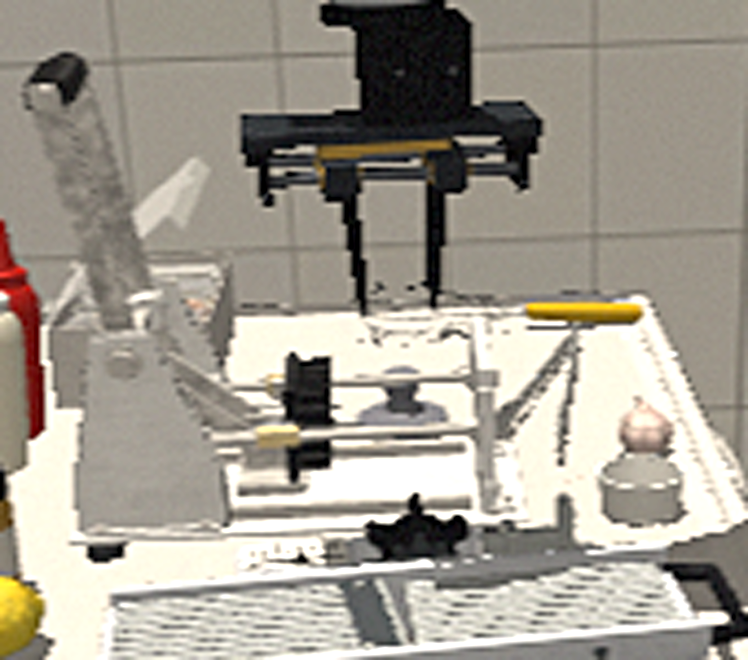

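Run:
```python
from h import *
c=cam("side")
im=c["frame"][120:200,230:300]
cv2.imwrite("pics/s4.png",cv2.resize(im[:,:,::-1],None,fx=7.5,fy=7.5,interpolation=cv2.INTER_NEAREST))
```

```text
(no output)
```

View pics/s4.png

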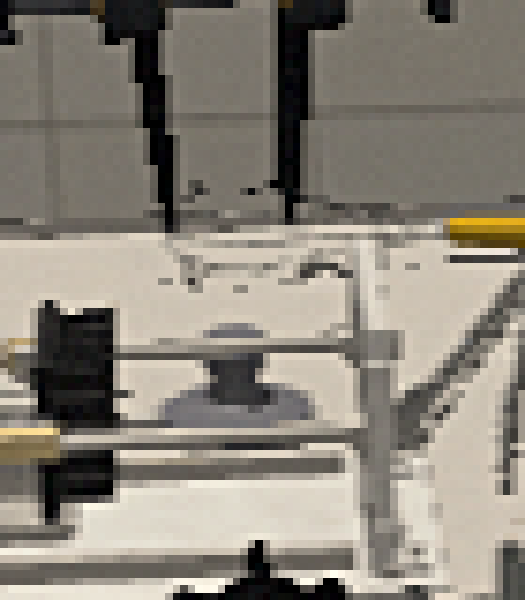

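Run:
```python
from h import *
c=cam("side")
a=cv2.imread("pics/side0.png").astype(int);b=c["frame"][:,:,::-1].astype(int)
d=np.abs(a-b).max(2)
im=np.clip(d[120:200,230:300]*3,0,255).astype("uint8")
cv2.imwrite("pics/d4.png",cv2.resize(im,None,fx=7.5,fy=7.5,interpolation=cv2.INTER_NEAREST))
```

```text
(no output)
```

View pics/d4.png

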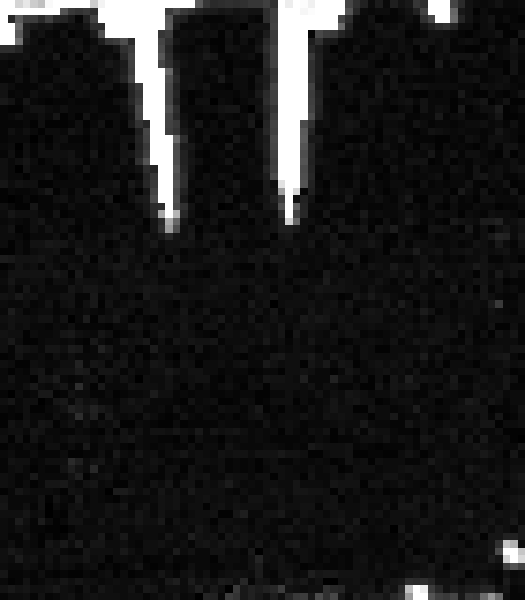

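Run:
```python
from h import *
c=cam("top");crop(c,210,90,350,240,4,"t5")
p=env.state()["eef_pos"]
for z in(0,30,78,110,150): 
    u,v=proj(c,p+[0,0,z]);print(z,(u-210)*4,(v-90)*4)
c=cam("side")
for v in (149,150,151): print([ (c["xyz"]+ray(c,260.5,v)*(y-c["xyz"][1])/ray(c,260.5,v)[1]).round(1) for y in (237,)])
```

```text
0 356.00702172155593 369.81548945410464
30 358.0889126040852 358.2995349141995
78 361.69500522029216 338.3524766973576
110 364.3098180615473 323.88867071072127
150 367.8480355672002 304.3170628568587
[array([573.9, 237. , 234.9])]
[array([574.1, 237. , 231.9])]
[array([574.2, 237. , 229. ])]
```

View pics/t5.png

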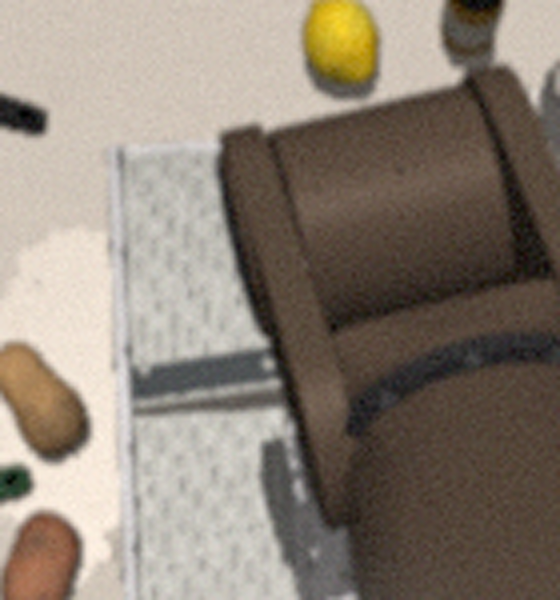

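Request:
apply_moves --pt "0 0 -1.2" --pt "0 0 -2.4" --pt "0 0 -2.4" --pt "0 0 -2.4" --yaw '[0, 0, 0, 0]' --jaw '[0.16, 0.16, 0.16, 0.16]'

```text
t: 3.68
eef_pos: [576.1, 237.8, 143.7]
tcp_rot: [1.775, 1.566, 0.29]
ft_force: [0.1, -0.6, 0.4]
opening: 0.42
```

```bash
cat > look.py <<'E'
from h import *
import sys
c=cam("side")
s=env.state();print(s["eef_pos"].round(1),s["ft_force"].round(2),s["opening"],s["t"])
p=proj(c,s["eef_pos"]);print("tcp px in crop",(p[0]-230)*8,(p[1]-130)*8)
im=c["frame"][130:205,230:310]
im=cv2.resize(im[:,:,::-1],None,fx=8,fy=8,interpolation=cv2.INTER_CUBIC).astype(float)*1.6
cv2.imwrite(f"pics/{sys.argv[1]}.png",np.clip(im,0,255).astype("uint8"))
E
python3 look.py s5
```

```text
[576.1 237.8 143.8] [-0.39  0.5   0.64] 0.41874320659070763 3.725
tcp px in crop 249.69253593140274 393.32848719380377
```

View pics/s5.png

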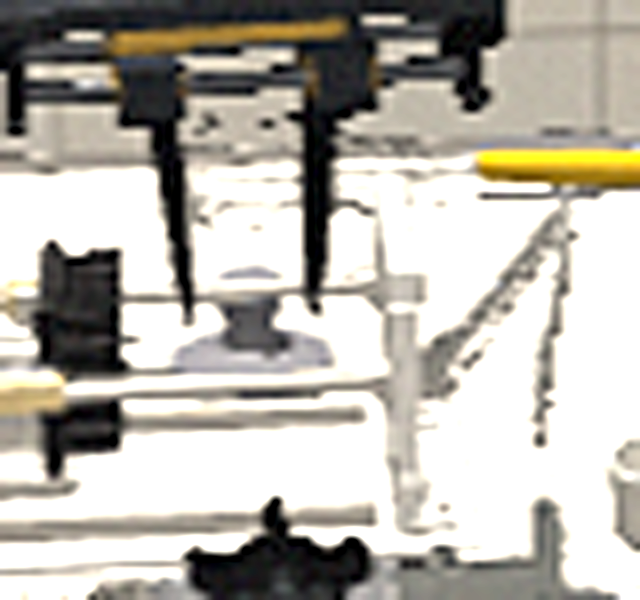

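Request:
apply_moves --pt "0 0 -0.6" --pt "0 0 -1.2" --pt "0 0 -1.8" --pt "0 0 -2.2" --pt "0 0 -2.25" --pt "0 0 -2.25" --yaw '[0, 0, 0, 0, 0, 0]' --jaw '[0.16, 0.16, 0.16, 0.16, 0.16, 0.16]'

```text
t: 4.47
eef_pos: [576.3, 237.9, 87.7]
tcp_rot: [1.774, 1.566, 0.288]
ft_force: [0.3, 0.7, -0.4]
opening: 0.417
```

```bash
python3 look.py s6
```

```text
[576.4 237.9  88. ] [0.34 0.4  0.22] 0.4248859135257936 4.525
tcp px in crop 255.87914429231978 533.0036468438996
```

View pics/s6.png

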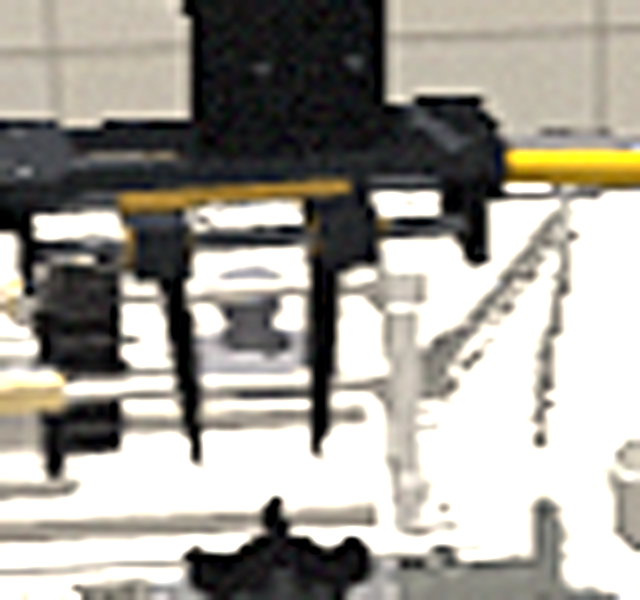

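Request:
apply_moves --pt "0.2 0.02 -0.05" --pt "0.4 0.03 -0.05" --pt "0.5 0.04 -0.05" --pt "0.5 0.04 -0.05" --yaw '[0, 0, 0, 0]' --jaw '[0.16, 0.16, 0.16, 0.16]'

```text
t: 5.03
eef_pos: [589.1, 238.9, 86.7]
tcp_rot: [1.769, 1.565, 0.284]
ft_force: [-0.4, -0.3, 0.4]
opening: 0.423
```

```bash
python3 look.py s7
```

```text
[588.9 238.9  86.6] [-0.06 -0.45  0.08] 0.41983871872153783 5.075
tcp px in crop 222.56916802226624 538.869792276173
```

View pics/s7.png

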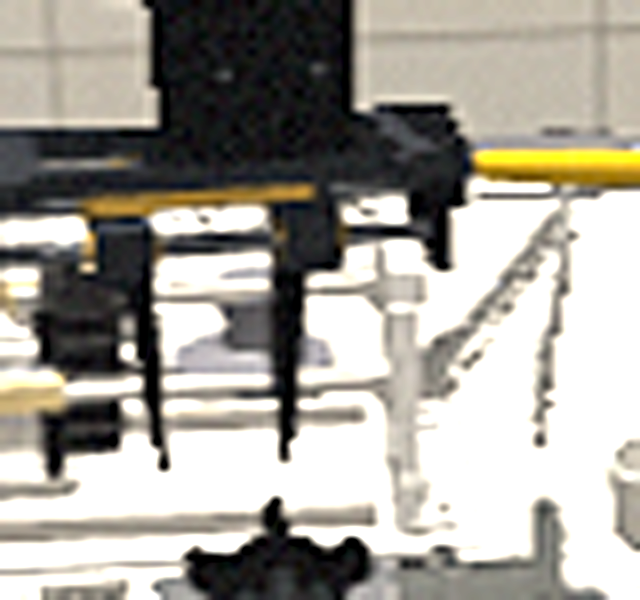

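Run:
```python
from h import *
c=cam("side")
for p in [(175.6,-599.5,182.2),(175.6,-599.5,207.2),(175.6,-664.5,182.2)]: print(proj(c,p))
im=cv2.imread("pics/side0.png")[40:120,310:370]
cv2.imwrite("pics/s8.png",cv2.resize(im,None,fx=7,fy=7,interpolation=cv2.INTER_NEAREST))
p=env.state()["eef_pos"]
for d in [(0,0,0),(0,0,25),(0,-65,0)]: 
  q=proj(c,p+np.array(d)); print((q[0]-230)*8,(q[1]-130)*8)
t=cam("top");crop(t,210,90,350,240,4,"t6")
```

```text
(np.float64(341.0512353428181), np.float64(105.39201103882856))
(np.float64(341.2637736202902), np.float64(100.21303011995052))
(np.float64(338.5061452789091), np.float64(102.90458603877308))
222.802283921279 538.7877569557759
219.41842096226947 477.06790628251906
222.72957282108837 470.3056253658983
```

View pics/s8.png

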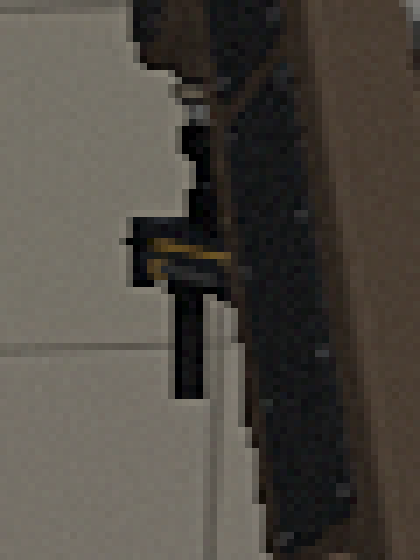

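View pics/t6.png

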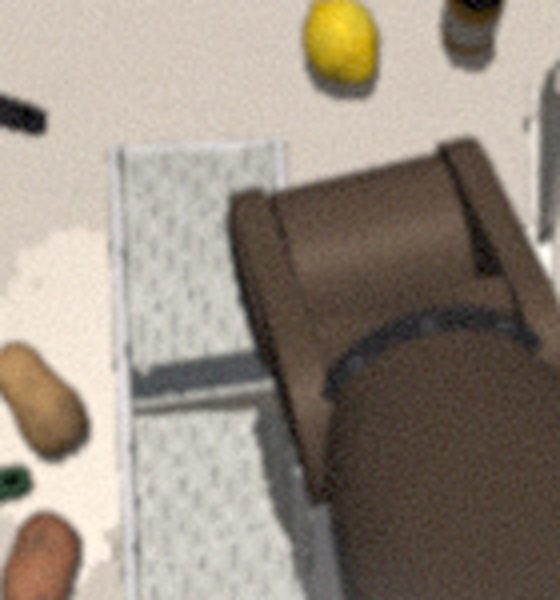

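Request:
apply_moves --pt "-0.3 -0.02 0" --pt "-0.5 -0.04 0" --pt "-0.5 -0.04 -0.3" --pt "-0.5 -0.04 -0.6" --pt "-0.5 -0.04 -0.8" --pt "-0.5 -0.04 -0.8" --yaw '[0, 0, 0, 0, 0, 0]' --jaw '[0.16, 0.16, 0.16, 0.16, 0.16, 0.16]'

```text
t: 5.92
eef_pos: [576.1, 237.8, 66.0]
tcp_rot: [1.768, 1.566, 0.283]
ft_force: [-0.1, 0.0, 0.5]
opening: 0.416
```

```bash
python3 look.py s9
```

```text
[576.3 237.9  66.4] [ 0.63 -0.53  0.66] 0.41569640401612856 5.975
tcp px in crop 258.86013097467867 585.3488248679848
```

View pics/s9.png

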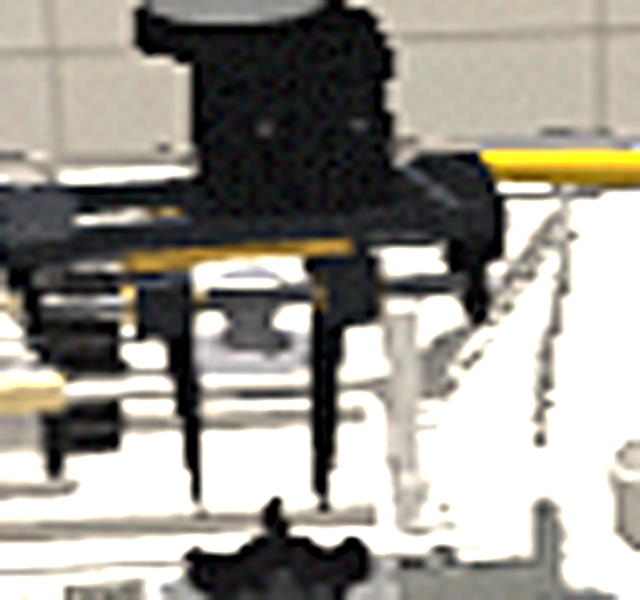

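Request:
apply_moves --pt "0 0 -0.2" --pt "0 0 -0.35" --pt "0 0 -0.35" --pt "0.15 0.01 -0.35" --pt "0.3 0.02 -0.35" --pt "0.45 0.04 -0.35" --pt "0.5 0.04 -0.35" --pt "0.5 0.04 -0.35" --yaw '[0, 0, 0, 0, 0, 0, 0, 0]' --jaw '[0.16, 0.16, 0.16, 0.16, 0.16, 0.16, 0.16, 0.16]'

```text
t: 6.98
eef_pos: [587.9, 238.6, 57.7]
tcp_rot: [1.809, 1.568, 0.323]
ft_force: [-5.6, -1.2, 4.1]
opening: 0.416
```

```bash
python3 look.py s10
```

```text
[587.9 238.6  57.8] [-5.6  -0.91  5.57] 0.41982788366699064 7.025
tcp px in crop 229.0972872510224 608.3334297862773
```

View pics/s10.png

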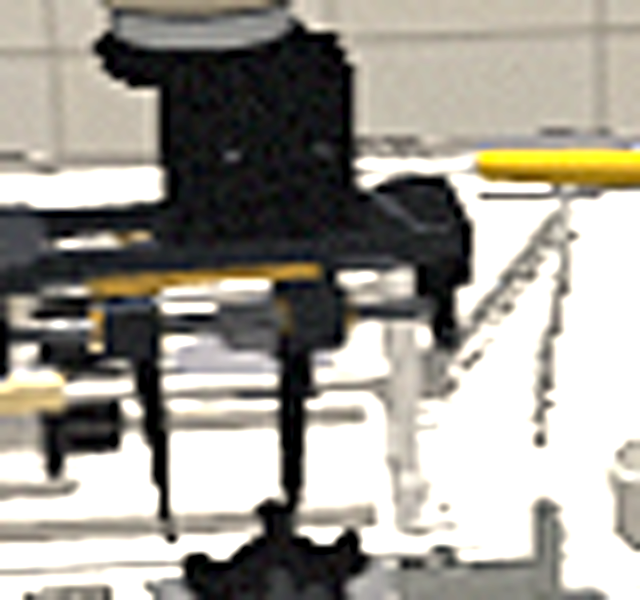

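Request:
apply_moves --pt "-0.25 -0.02 0.0" --pt "-0.45 -0.03 0.0" --pt "-0.45 -0.03 -0.1" --pt "-0.45 -0.03 -0.2" --pt "-0.3 -0.02 -0.2" --pt "-0.15 -0.01 -0.2" --pt "0 0 -0.2" --pt "0 0 -0.2" --yaw '[0, 0, 0, 0, 0, 0, 0, 0]' --jaw '[0.16, 0.16, 0.16, 0.16, 0.16, 0.16, 0.16, 0.16]'

```text
t: 8.02
eef_pos: [586.9, 238.4, 52.7]
tcp_rot: [-1.999, 1.57, 2.799]
ft_force: [-6.1, -0.8, 5.4]
opening: 0.419
```

```bash
python3 look.py s11
```

```text
[586.8 238.4  52.7] [-6.12 -0.5   4.88] 0.4201710727786946 8.075
tcp px in crop 232.51940782791326 619.9387934242538
```

View pics/s11.png

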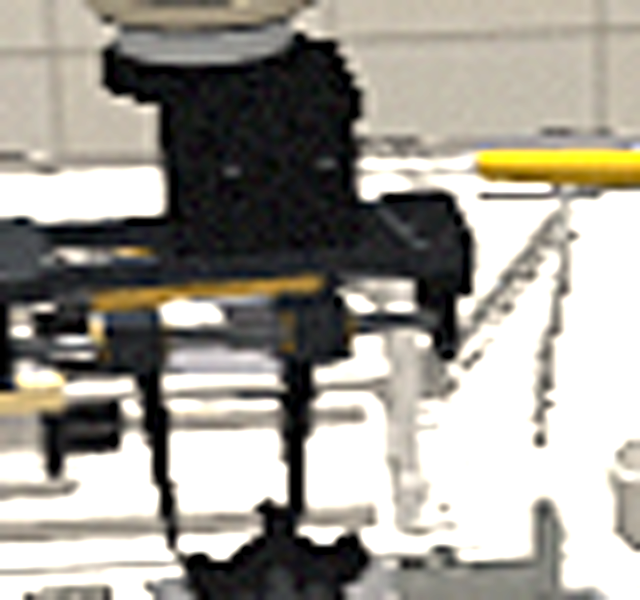

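Request:
apply_moves --pt "0 0 0.07" --pt "0.15 0.01 0.07" --pt "0.3 0.02 0.07" --pt "0.45 0.04 0.07" --pt "0.6 0.05 0.07" --pt "0.7 0.06 0.07" --pt "0.76 0.06 0.07" --pt "0.76 0.06 0.07" --yaw '[0, 0, 0, 0, 0, 0, 0, 0]' --jaw '[0.16, 0.16, 0.16, 0.16, 0.16, 0.16, 0.16, 0.16]'

```text
t: 9.07
eef_pos: [606.1, 239.9, 54.6]
tcp_rot: [2.759, 1.57, 1.274]
ft_force: [0.5, 0.7, 0.0]
opening: 0.421
```

```bash
python3 look.py s12
```

```text
[605.9 240.   54.6] [ 0.62  0.64 -0.46] 0.4178921146053313 9.125
tcp px in crop 181.40771855814387 619.6847824566576
```

View pics/s12.png

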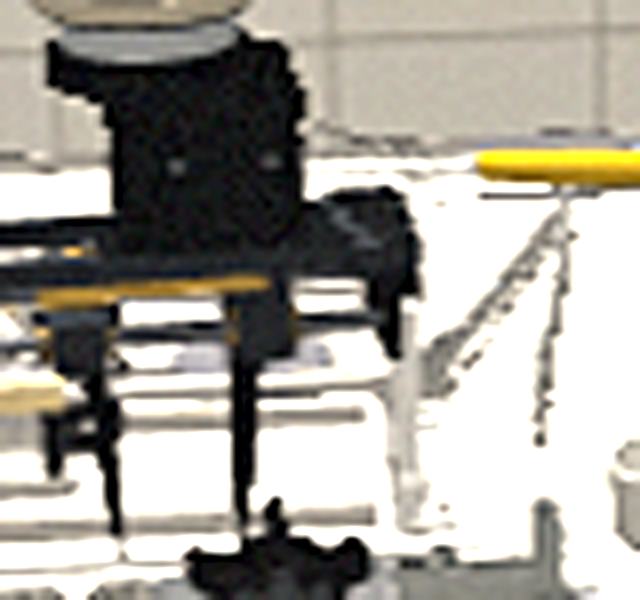

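Request:
apply_moves --pt "0 0 1.2" --pt "0 0 2.8" --pt "-1.5 -1 3.5" --pt "-3.5 -2.2 4" --pt "-5.2 -3.8 4" --pt "-6 -5 4" --pt "-6 -5 4" --yaw '[0, 0, 0, 0, 0, 0, 0]' --jaw '[0.16, 0.16, 0.16, 0.16, 0.16, 0.16, 0.16]'

```text
t: 10.0
eef_pos: [454.9, 113.7, 155.2]
tcp_rot: [1.959, 1.57, 0.472]
ft_force: [0.3, 0.6, -0.0]
opening: 0.42
```

```bash
cat > g.py <<'E'
from h import *
import sys
c=cam("top");im=c["frame"][145:245,270:320]
im=cv2.resize(im[:,:,::-1],None,fx=6,fy=6,interpolation=cv2.INTER_CUBIC).astype(float)*1.2
c=cam("side");b=c["frame"][180:215,210:310]
b=cv2.resize(b[:,:,::-1],None,fx=5,fy=5,interpolation=cv2.INTER_CUBIC).astype(float)*1.0
o=np.zeros((600,800,3));o[:,:300]=im;o[:175,300:]=b
cv2.imwrite(f"pics/{sys.argv[1]}.png",np.clip(o,0,255).astype("uint8"))
print(env.state()["eef_pos"],env.state()["t"])
E
python3 g.py g1
```

```text
[456.47291584 114.98599254 154.94711276] 10.1
```

View pics/g1.png

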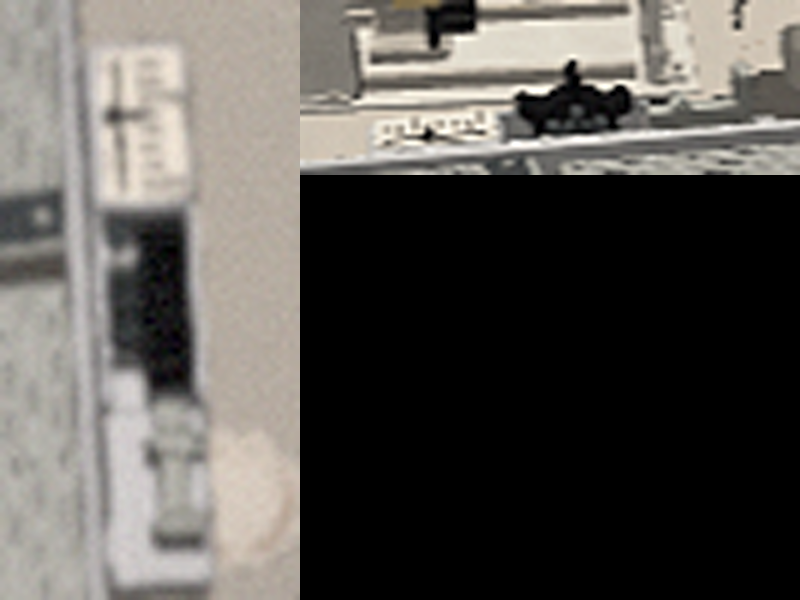

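Request:
apply_moves --pt "1.2 1.2 0" --pt "3.0 3.0 0" --pt "4.5 4.6 0" --pt "4.78 4.92 -0.8" --pt "4.78 4.92 -2" --pt "4.78 4.92 -3.2" --pt "4.78 4.92 -4" --pt "4.78 4.92 -4.02" --pt "4.95 4.93 -4.02" --pt "5.1 4.94 -4.02" --pt "5.25 4.95 -4.02" --pt "5.4 4.96 -4.02" --pt "5.55 4.97 -4.02" --pt "5.7 4.98 -4.02" --pt "5.85 5.0 -4.02" --pt "5.96 5.0 -4.02" --pt "5.96 5.0 -4.02" --yaw '[0, 0, 0, 0, 0, 0, 0, 0, 0, 0, 0, 0, 0, 0, 0, 0, 0]' --jaw '[0.16, 0.16, 0.16, 0.16, 0.16, 0.16, 0.16, 0.16, 0.16, 0.16, 0.16, 0.16, 0.16, 0.16, 0.16, 0.16, 0.16]'

```text
t: 12.22
eef_pos: [605.9, 239.9, 54.5]
tcp_rot: [1.784, 1.569, 0.298]
ft_force: [-0.3, -0.5, -0.3]
opening: 0.417
```

```bash
python3 look.py s13
```

```text
[605.7 239.9  54.4] [-0.06 -0.34 -0.02] 0.4215859954007699 12.275
tcp px in crop 182.0447864946609 619.9444875922604
```

View pics/s13.png

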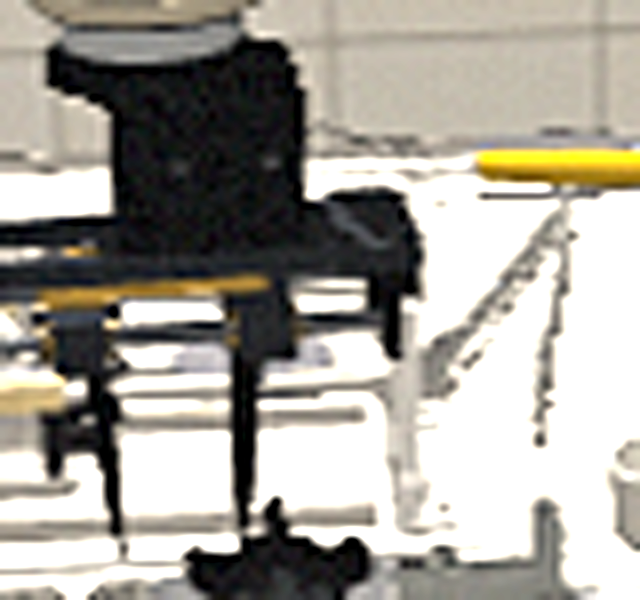

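Request:
apply_moves --pt "0 0 1.2" --pt "0 0 2.8" --pt "-1.5 -1 3.5" --pt "-3.5 -2.2 4" --pt "-5.2 -3.8 4" --pt "-6 -5 4" --pt "-6 -5 4" --pt "-6 -5 4" --yaw '[0, 0, 0, 0, 0, 0, 0, 0]' --jaw '[0.16, 0.16, 0.16, 0.33, 0.33, 0.33, 0.33, 0.33]'

```text
t: 13.28
eef_pos: [456.4, 115.1, 154.7]
tcp_rot: [1.761, 1.568, 0.275]
ft_force: [0.4, -0.1, 0.0]
opening: 0.334
```

```bash
python3 g.py g2
python3 - <<'E'
from h import *
s=env.state();print(s["eef_pos"],s["opening"])
E
```

```text
[456.29124119 115.44175775 154.37369709] 13.375
[456.29124119 115.44175775 154.37369709] 0.3329705638505956
```

View pics/g2.png

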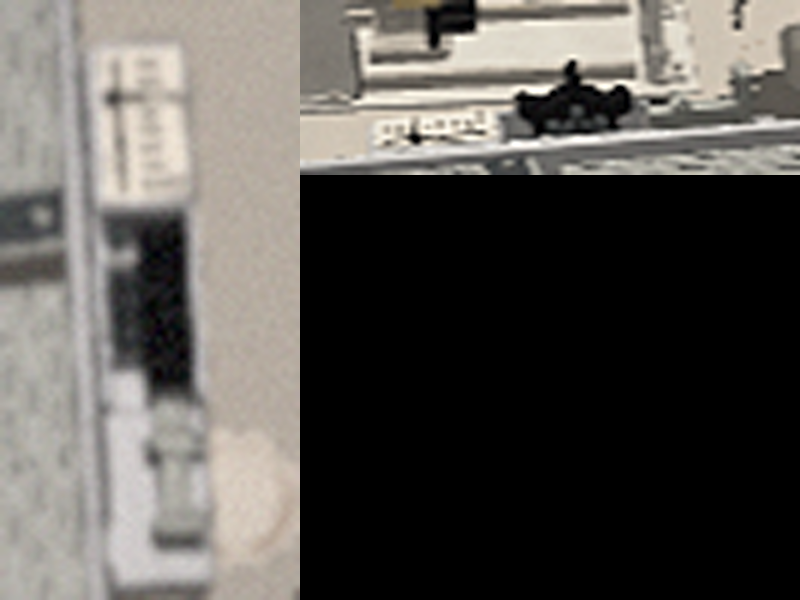

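Request:
apply_moves --pt "0.2 1.6 0" --pt "0.47 3.6 0" --pt "0.47 4.56 0" --pt "0.47 4.56 -1.2" --pt "0.47 4.56 -2.6" --pt "0.47 4.56 -3.8" --pt "0.47 4.56 -4.18" --pt "0.47 4.56 -4.18" --pt "0.7 4.58 -4.18" --pt "0.9 4.6 -4.18" --pt "0.9 4.6 -4.18" --yaw '[0, 0, 0, 0, 0, 0, 0, 0, 0, 0, 0]' --jaw '[0.33, 0.33, 0.33, 0.33, 0.33, 0.33, 0.33, 0.33, 0.33, 0.33, 0.33]'

```text
t: 14.75
eef_pos: [479.5, 230.5, 50.4]
tcp_rot: [1.806, 1.568, 0.321]
ft_force: [-0.3, 0.5, -0.6]
opening: 0.335
```

```bash
sed -e 's/:310/:330/' -e 's/130:205/130:205/' -e 's/230:330/250:340/;s/-230/-250/' look.py > look2.py; python3 look2.py s14
```

```text
[479.2 230.4  50.2] [-0.12 -0.05  0.71] 0.33591328715991275 14.8
tcp px in crop 355.473144801093 603.6083210185436
```

View pics/s14.png

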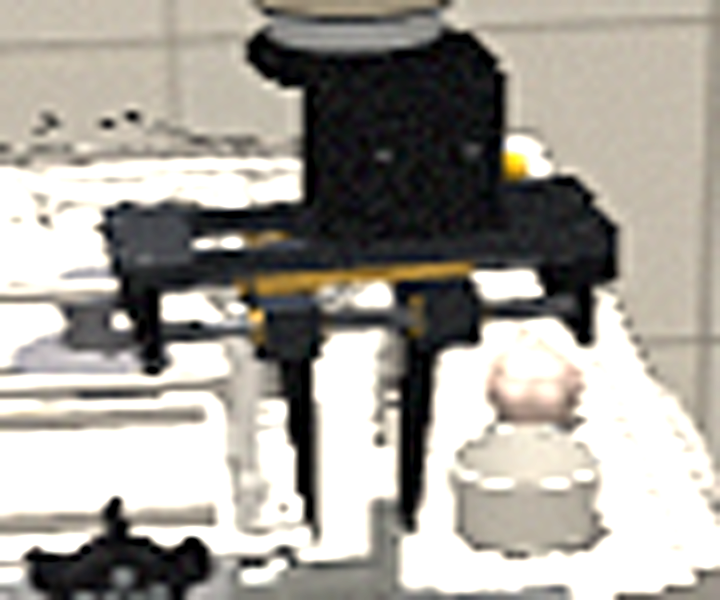

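Request:
apply_moves --pt "0.15 0.01 0" --pt "0.3 0.02 0" --pt "0.45 0.04 0" --pt "0.55 0.05 0" --pt "0.6 0.05 0" --pt "0.6 0.05 0" --yaw '[0, 0, 0, 0, 0, 0]' --jaw '[0.33, 0.33, 0.33, 0.33, 0.33, 0.33]'

```text
t: 15.55
eef_pos: [494.4, 231.7, 50.3]
tcp_rot: [1.797, 1.568, 0.312]
ft_force: [-1.4, -1.2, 0.3]
opening: 0.331
```

```bash
python3 look2.py s15
```

```text
[494.4 231.7  50.2] [-1.5   0.04  0.85] 0.3323122955993866 15.6
tcp px in crop 315.95437094291356 606.9316499864115
```

View pics/s15.png

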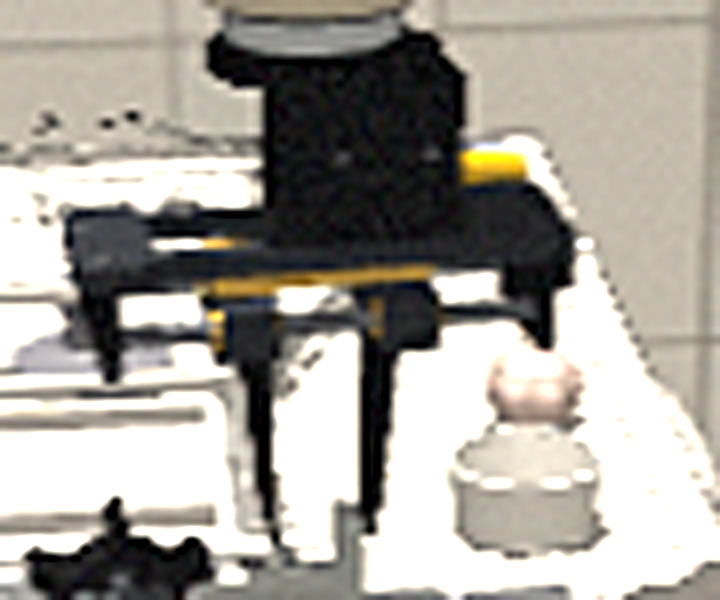

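Request:
apply_moves --pt "0.04 0 0" --pt "0.08 0 0" --pt "0.08 0 0" --yaw '[0, 0, 0]' --jaw '[0.33, 0.33, 0.33]'

```text
t: 15.98
eef_pos: [495.5, 231.6, 50.1]
tcp_rot: [1.978, 1.57, 0.493]
ft_force: [-5.7, 0.6, 2.2]
opening: 0.336
```

Request:
apply_moves --pt "0.05 0 0" --pt "0.08 0 0" --pt "0.08 0 0" --yaw '[0, 0, 0]' --jaw '[0.33, 0.33, 0.33]'

```text
t: 16.35
eef_pos: [495.5, 231.4, 49.9]
tcp_rot: [-1.551, 1.568, -3.036]
ft_force: [-10.4, -0.2, 5.7]
opening: 0.333
```

Request:
apply_moves --pt "-0.2 -0.02 0" --pt "-0.4 -0.04 0" --pt "-0.4 -0.04 1" --pt "-0.4 -0.04 2.6" --pt "-0.6 -1 4" --pt "-1.4 -3 4.2" --pt "-1.5 -4.6 4.2" --pt "-1.5 -5 4.2" --pt "-1.5 -5 4.2" --yaw '[0, 0, 0, 0, 0, 0, 0, 0, 0]' --jaw '[0.33, 0.33, 0.33, 0.33, 0.33, 0.33, 0.33, 0.33, 0.33]'

```text
t: 17.48
eef_pos: [458.4, 106.3, 155.0]
tcp_rot: [-1.579, 1.568, -3.066]
ft_force: [1.0, -0.2, -1.0]
opening: 0.337
```

```bash
python3 g.py g3
python3 - <<'E'
from h import *
a=cv2.imread("pics/side0.png").astype(int);c=cam("side");b=c["frame"][:,:,::-1].astype(int)
im=np.hstack([a[150:225,230:330],b[150:225,230:330]])
cv2.imwrite("pics/cmp.png",cv2.resize(np.clip(im*1.3,0,255).astype("uint8"),None,fx=4,fy=4,interpolation=cv2.INTER_CUBIC))
s=env.state();print(s["eef_pos"],s["ft_force"],s["t"])
E
```

```text
[458.24677711 107.08289213 154.81697175] 17.575
[458.14439174 107.23143055 154.76258206] [ 0.73856645 -0.81601051  0.36359609] 17.625
```

View pics/g3.png

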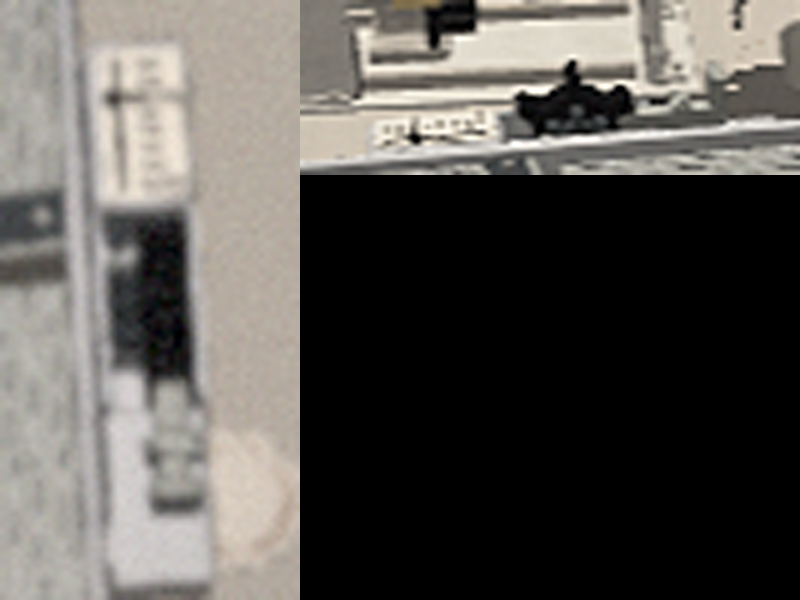

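View pics/cmp.png

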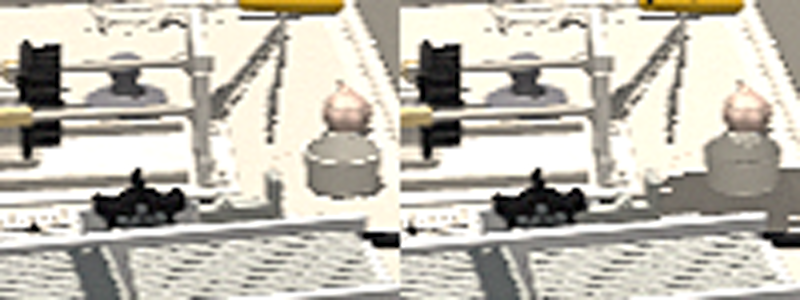

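Run:
```python
from h import *
from scipy.optimize import minimize_scalar
c=cam("top")
f=[]
for im in (cv2.imread("pics/top0.png"),c["frame"][:,:,::-1]):
    g=im.astype(float).mean(2)[215:250,297:303].mean(1);f.append(g)
print(f[0].round(0));print(f[1].round(0))
xs=np.arange(35)
r=minimize_scalar(lambda d:np.mean((np.interp(xs[14:26]-0,xs-0,f[0][:])[...]*0+np.interp(np.arange(15,24.)-d+6,xs,f[0])-np.interp(np.arange(15,24.),xs,f[1]))**2),bounds=(-3,3),method="bounded")
d=r.x-6;print("shift px",d)
a=onz(c,300,238,89);b=onz(c,300,238+d,89);print(b-a)
```

```text
[123. 116. 117. 124. 120. 105. 105. 118. 124. 128. 127. 129. 128. 129.
 123. 115. 117. 117. 101.  73.  65.  94. 130. 148. 151. 145. 128.  98.
  74.  82. 106. 121. 126. 128. 126.]
[138. 131. 134. 138. 136. 118. 119. 134. 136. 132. 132. 129. 106.  74.
  69. 104. 147. 166. 169. 169. 168. 168. 167. 168. 168. 163. 142. 108.
  84.  93. 117. 137. 140. 141. 142.]Traceback (most recent call last):
  File "<stdin>", line 9, in <module>
    res = _minimize_scalar_bounded(fun, bounds, args, **options)
    fx = func(x, *args)
  File "<stdin>", line 9, in <lambda>
ValueError: operands could not be broadcast together with shapes (12,) (9,)
```

Run:
```python
from cell import env
print(env.job_done())
```

```text
the job is handed in; nothing more can be done
None
```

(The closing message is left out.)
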